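Hold an angle bracket home in the drilling jig

TASK

The stop pin left standing in the jig's bed is in the way: draw it up out of its bore and park it upright in the open notch in the bed's right-hand end (seen from the robot), shoulder down on the bed. Then lay the longer of the two angle brackets on the bed the way it stands now, with its upright flange towards the fence, bring it hard up to the end stop and square against the fence, and hold it for drilling with one diagonal push of the fingertips into its inner corner, about 15 N down onto the bed and 15 N against the fence together. Finish while still holding it like that, and leave the other things on the bench where they are.

Things in the scene. Friction and masses are not known exactly. Their poses are not given: they have to be found in the camera images.
- jig: The drilling jig, fixed to the bench at some yaw: a grey bed 160 mm (x) by 200 mm (y), 24 mm thick, with a steel fence bar along its whole far edge and a steel end stop block on it at the left (+y) end. Origin: centre of the bed's underside, at bench height; x points from the open front edge to the fence, y along the fence to the end stop, z up
- bed: The bed plate of the jig, flat top 24 mm above the bench; same origin and axes as jig
- fence: The fence bar of the jig: front face at x = 60 mm, 20 mm thick, 200 mm long, its top 40 mm above the bed; same origin and axes as jig (not the bar's own centre). The end stop's working face is at y = 75 mm, from x = 0 to 60 mm, 30 mm high above the bed
- bore (a point): Mouth of the pin's bore, at the bed top, x = 25, y = 20 mm of the jig; goes straight down through the bed, 11.6 mm wide; axes as the jig
- notch (a point): The parking place in the notch, at the bed top, on the notch's centre line, x = -30, y = -86 mm of the jig; axes as the jig. The notch is a slot cut right through the bed, 14 mm wide, from the right-hand (-y) end at y = -100 to y = -74 mm
- seat (a point): Where bracket_grip comes to lie when the longer bracket is fully home: x = 56, y = 35, z = 59 mm of the jig (the middle of its upright flange, 4 mm from the fence face); axes as the jig
- pin: The loose stop pin, 70 g, standing upright in the bore at the start, shoulder on the bed. Origin at the lower end of its shank, z up along the pin. From below: steel shank 10 mm diameter, 22 mm long, end chamfered; shoulder 24 mm diameter, 4 mm thick; black round knob 18 mm diameter, 40 mm high; 66 mm in all
- pin_grip (a point): Centre of the pin's knob, on its axis, 24 mm above the shoulder's underside and 46 mm above the shank's lower end; z up along the pin. 48 mm above the bench when the shoulder rests on the bed, in the bore or in the notch
- bracket: The longer of two aluminium angle brackets, 0.18 kg, loose, left or right of the jig, standing on its bottom flange. 80 mm long (y); bottom flange 60 mm (x) by 8 mm thick; upright flange 8 mm thick along its +x edge, 50 mm high. Origin: centre of the underside; upright at x = 22 to 30 mm. Two punch marks near the front (-x) edge are where it will be drilled
- bracket_grip (a point): A point of the longer bracket for grasping: mid-thickness and mid-length of its upright flange, 35 mm above its underside (15 mm below its top edge). x is square to the upright flange and points out of its outer face, the one that goes to the fence; y runs along its length
- short_grip (a point): The same point of the shorter bracket (same section, 50 mm long, already finished): a bystander on the other side of the jig
- spool: A spool of solder, 60 mm diameter, 50 mm high, standing behind the jig; origin centre of its underside; bystander
- jar: A dark screw-top jar, 56 mm diameter, 75 mm high, standing behind the jig; origin centre of its underside; bystander
- screwdriver: A screwdriver, 180 mm long, lying at the left; bystander

How it is judged:
By the outcome, as a careful person would: the job done as asked, in the order asked, and still so for the second after the job is handed in, while the arm keeps its last pose, push and grip.
It also fails if it takes over 61 s, if anything falls off the work surface, if the arm or the gripper's body presses on something with over 40 N, if the wrist force passes 120 N, or if a joint passes its speed limit or range.

ROBOT

A 6-joint arm with a two-finger parallel gripper is mounted at the origin on the work surface. World frame = base frame: x ahead of the robot, y to its left, z up, the work surface at z = 0. Lengths are in m, angles in rad, forces in N, time in s.
With the tool pointing down it reaches from about 0.15 to 0.775 m from the base axis. Payload 6.1 kg.
Tool frame: the origin (TCP) lies between the finger pads; the fingertips stand 22 mm ahead of it and the grasp point (between the pads) lies 3 mm ahead of it; z points along the fingers, y is the direction in which the jaws open and shut (so a half turn about z gives the same grasp; the last joint's range is limited). The gripper opens to 85 mm and grips with 20 to 120 N. Pads are 22 mm wide; open, the fingers measure 114 mm over their backs; the gripper's body (76 mm by 85 mm) begins 54 mm behind the grasp point. The pads swing forward as they close: fully open they stand 13 mm farther back than shut.
Start: joints at [-1.311, 0.126, -0.04, 1.405, 0, 1.571], TCP at [0.135, -0.507, 0.253] pointing down, gripper open.
Joint ranges: [-2.72, 2.72], [-0.95, 1.95], [-1.27, 1.35], [-1.78, 2.02], [-1.46, 1.47], [-3.14, 3.14]. Speed limits (rad/s): [2.39, 2.39, 3.01, 3.14, 3.14, 3.14].

INTERFACE

Orientations are given as a unit quaternion [w, x, y, z].
In Python, from plant import movep, move_l, move_joints, gripper_open, grab, sleep, ik, grab_frame, MotionError, finish_job, read_time, read_joints, read_joint_vel, read_tau, read_eef_pos, read_orientation, read_wrist_force, read_wrist_torque, read_opening gives the robot as it stands. Calls block until the motion is done:
- movep(position, orientation): joint-space move of the TCP to a pose.
- move_l(position, orientation=None, speed=0.15, contact_N=None): straight line of the TCP; orientation=None keeps the orientation; speed is the mean speed in m/s. With contact_N (N) it stops when the force on the tool has changed by that much, and returns True; else False.
- move_joints(angles): joint-space move.
- gripper_open() and grab(f_grip=None): open the fingers fully, or close them until they stop; f_grip is the grip in N (None keeps the last).
- sleep(seconds).
- ik(position, orientation): joint angles nearest the present ones, or None.
- grab_frame(name): name is "scene" or "top" or "wrist"; returns a dict with "color" (420x560x3 uint8, blue, green, red), "z_map" (420x560 float32, m along the optical axis (not along the pixel's ray), 0 where there is no reading), "intrinsics" (3x3 intrinsics, pixels), "view" (4x4, takes a point from world to camera coordinates). Camera axes: x right, y down, z forward; pixel columns grow to the right and rows downward; lengths in m; the calibration is good to about 2 mm. A picture is of the moment at which its call begins.
A pose or a line that the arm cannot do raises MotionError and nothing moves.
- finish_job(): hands the job in, once; it reports no verdict.
Readings, each from a call of its own:
- read_time(): time.
- read_joints(): joint angles.
- read_joint_vel(): joint speeds.
- read_tau(): joint torques, N m.
- read_eef_pos(): TCP position.
- read_orientation(): TCP orientation.
- read_wrist_force(): force on the tool from outside, world axes, zero at the start.
- read_wrist_torque(): the same for the moment, N m.
- read_opening(): opening from 0.0 (shut) to 1.0 (fully open).
Only numpy, scipy, OpenCV 4.12 (cv2) and the standard library are available. Lean on these libraries where they do the work, as an engineer would, in place of code of your own. Each camera call takes 0.05 s, during which the arm holds its last target.

## Working session

There is one attempt and no reset: what is moved stays moved. The work goes in short steps, each a Python script; the robot and the scene stay as the last script left them, time stands still between calls to the robot, and variables do not carry over. Pictures are saved under pics/ and viewed, and the job is handed in when it is done.

```bash
ls; mkdir -p pics
python3 - <<'E'
from plant import *
import cv2,numpy as np,pickle
print(read_time(),read_eef_pos(),read_orientation())
for n in ["scene","top","wrist"]:
    f=grab_frame(n); cv2.imwrite(f"pics/{n}0.png",f["color"]); pickle.dump(f,open(f"{n}0.pkl","wb"))
    print(n,np.array(f["intrinsics"]).round(1).tolist(),np.array(f["view"]).round(4).tolist())
E
```

```text
pics
0.0 [ 0.13476859 -0.5070147   0.252533  ] [-7.83783633e-04  9.91575506e-01  1.29527553e-01 -1.19923860e-04]
scene [[475.5, 0.0, 280.0], [0.0, 475.5, 208.4], [0.0, 0.0, 1.0]] [[-0.1239, 0.9923, 0.0054, 0.0098], [0.8509, 0.109, -0.5139, -0.4832], [-0.5105, -0.0591, -0.8579, 1.568], [0.0, 0.0, 0.0, 1.0]]
top [[407.2, 0.0, 274.2], [0.0, 407.2, 210.5], [0.0, 0.0, 1.0]] [[0.1028, -0.9947, 0.0064, 0.0156], [-0.9721, -0.1018, -0.2112, 0.6193], [0.2108, 0.0155, -0.9774, 0.9544], [0.0, 0.0, 0.0, 1.0]]
wrist [[295.7, 0.0, 279.5], [0.0, 295.7, 209.0], [0.0, 0.0, 1.0]] [[0.2569, -0.9664, -0.0021, -0.5241], [-0.9223, -0.2458, 0.2984, -0.0388], [-0.2889, -0.0747, -0.9544, 0.3786], [0.0, 0.0, 0.0, 1.0]]
```

View pics/scene0.png

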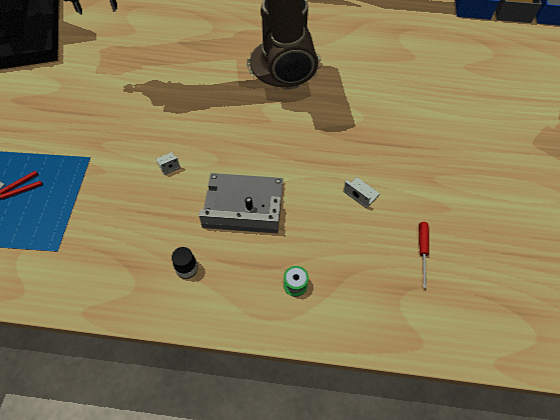

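View pics/top0.png

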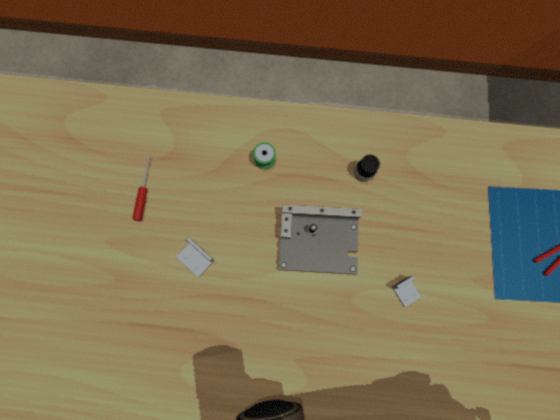

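View pics/wrist0.png

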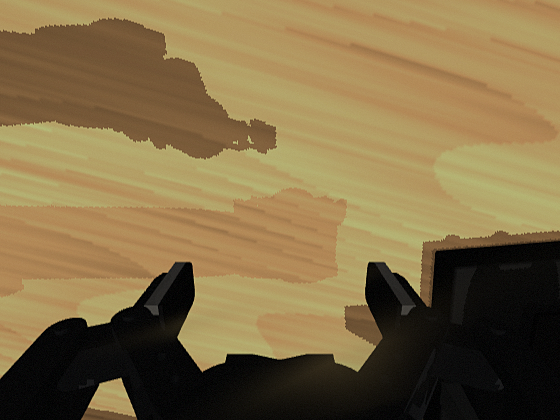

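The scene and top views show the jig at top px ~(318,243), with the pin at (312,229). The long bracket is at left (195,258), the short one at right (407,292), the spool at (264,155) and the jar at (367,168). The wrist view shows only bare bench. Next are coarse poses from enlarged crops.

```bash
cat > h.py <<'E'
import numpy as np,cv2,pickle
def load(n): return pickle.load(open(n+".pkl","rb"))
def ray(f,uv,z):
    K=np.array(f["intrinsics"]);V=np.array(f["view"]);R=V[:3,:3];t=V[:3,3]
    uv=np.atleast_2d(np.asarray(uv,float))
    d=np.c_[uv,np.ones(len(uv))]@np.linalg.inv(K).T@R
    c=-R.T@t
    return c+d*((z-c[2])/d[:,2])[:,None]
def proj(f,P):
    K=np.array(f["intrinsics"]);V=np.array(f["view"])
    q=np.atleast_2d(P)@V[:3,:3].T+V[:3,3]; q=q@K.T
    return q[:,:2]/q[:,2:]
E
python3 - <<'E'
from h import *
f=load("top0");c=f["color"]
a=cv2.resize(c[195:310,160:430],None,fx=2.9,fy=2.9,interpolation=cv2.INTER_CUBIC);cv2.imwrite("pics/topcrop.png",a)
for n,uv,z in [("pin",(313,226),.068),("bedFL",(279,272),.024),("bedFR",(358,274),.024),("fenceL",(283,206),.064),("fenceR",(362,209),.064),("br",(195,258),.008),("spool",(264,155),.05),("jar",(369,161),.075)]: print(n,ray(f,uv,z).round(3))
s=load("scene0");hsv=cv2.cvtColor(s["color"],cv2.COLOR_BGR2HSV)
a=cv2.resize(s["color"][140:310,140:440],None,fx=2.6,fy=2.6,interpolation=cv2.INTER_CUBIC);cv2.imwrite("pics/scenecrop.png",a)
E
```

```text
pin [[ 0.585 -0.02   0.068]]
bedFL [[0.466 0.052 0.024]]
bedFR [[ 0.482 -0.147  0.024]]
fenceL [[0.629 0.059 0.064]]
fenceR [[ 0.642 -0.14   0.064]]
br [[0.481 0.271 0.008]]
spool [[0.763 0.122 0.05 ]]
jar [[ 0.766 -0.148  0.075]]
```

View pics/topcrop.png

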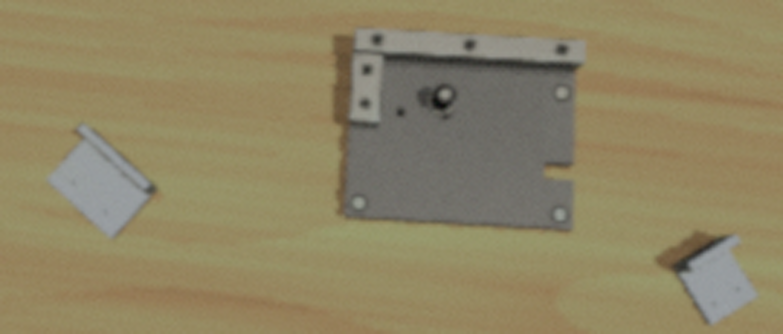

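View pics/scenecrop.png

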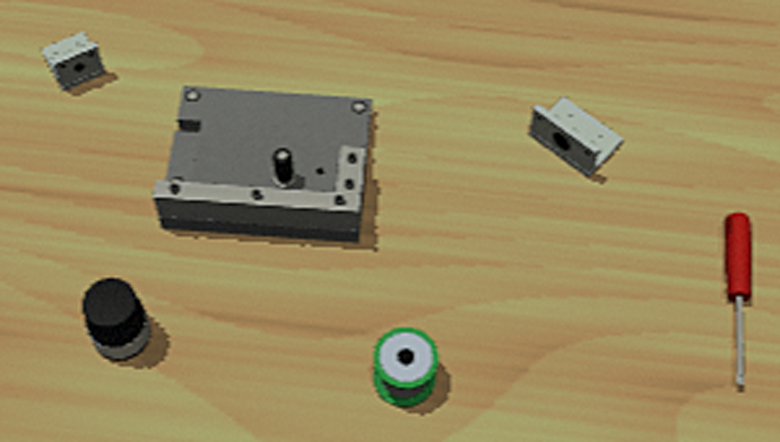

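```bash
cat >> h.py <<'E'
from scipy.spatial.transform import Rotation as Ro
def qyaw(p): return np.array([0,np.cos(p/2),np.sin(p/2),0])  # tool down, tool x at yaw p
def rot(q): return Ro.from_quat([q[1],q[2],q[3],q[0]]).as_matrix()
def rz(p): return np.array([[np.cos(p),-np.sin(p)],[np.sin(p),np.cos(p)]])
E
python3 - <<'E'
from h import *
from plant import *
f=load("wrist0");V=f["view"];R=V[:3,:3];c=-R.T@V[:3,3]
T=rot(read_orientation());print("cam in tool",T.T@(c-read_eef_pos()),"axis",(T.T@R[2]).round(3))
psi=0.07
cam_t=T.T@(c-read_eef_pos());ax=T.T@R[2]
def view(xy,zp,psi,h):
    T=rot(qyaw(psi)); p=np.array([0,0,h]); c=p+T@cam_t; d=T@ax; hit=c+d*((zp-c[2])/d[2])
    return np.array([xy[0]-hit[0],xy[1]-hit[1],h])
p=view((.555,-.045),.03,psi,.26);print(p,ik(p,qyaw(psi)))
for hh in (.26,):
  movep(p,qyaw(psi))
  print(read_time(),read_eef_pos())
  f=grab_frame("wrist");pickle.dump(f,open("w1.pkl","wb"));cv2.imwrite("pics/w1.png",f["color"])
E
```

```text
cam in tool [ 7.59135229e-02 -3.97601015e-05 -1.19105669e-01] axis [-0.298 -0.001  0.954]
[ 0.58814924 -0.04300575  0.26      ] [-0.07299057  0.25110084  0.12752604  1.44722153  0.          2.99860208]
2.4667 [ 0.58800039 -0.04384697  0.26007448]
```

View pics/w1.png

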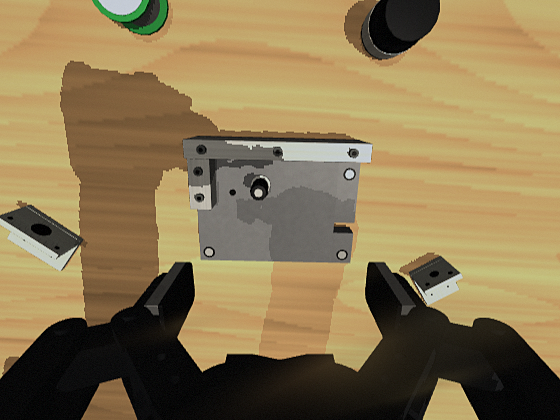

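The wrist view shows the whole jig: fence top from (183,150) to (372,150), pin knob at (260,187), notch at (343,229). The long bracket is at left (40,235), partly cut off.

```bash
cat >> h.py <<'E'
def cloud(f):
    K=np.array(f["intrinsics"]);V=np.array(f["view"]);d=f["z_map"]
    v,u=np.indices(d.shape); P=np.stack([(u-K[0,2])/K[0,0]*d,(v-K[1,2])/K[1,1]*d,d],-1)
    W=(P-V[:3,3])@V[:3,:3]; W[d<=0]=np.nan
    return W
def rect(p):
    r=cv2.minAreaRect(p[:,:2].astype(np.float32)*1000); return r
E
python3 - <<'E'
from h import *
f=load("w1");W=cloud(f);Z=W[...,2]
def comp(lo,hi,uv):
    m=((Z>lo)&(Z<hi)).astype(np.uint8); m[280:]=0
    n,l=cv2.connectedComponents(m,connectivity=4); k=l[uv[1],uv[0]]
    mm=l==k; print("n",mm.sum(),"k",k,"medz",np.median(Z[mm]).round(4)); return mm
for uv in [(260,240),(278,160),(320,152),(203,186),(230,240),(255,195),(100,250)]: print(uv,W[uv[1],uv[0]].round(4))
for nm,lo,hi,uv in [("fence",.055,.072,(320,152)),("bed",.016,.032,(230,240)),("stop",.046,.060,(203,186))]:
    mm=comp(lo,hi,uv); mm=cv2.morphologyEx(mm.astype(np.uint8),cv2.MORPH_OPEN,np.ones((3,3)))>0
    print(nm,rect(W[mm]))
m=(Z>.06)&(Z<.075); m[:165]=0; m[280:]=0; m[:, :230]=0; m[:,300:]=0
print("knob",m.sum(),np.median(W[m],0).round(4),W[m].min(0).round(4),W[m].max(0).round(4))
# color: lines via ray
F=f["color"]; cv2.imwrite("pics/w1c.png",cv2.resize(F[125:275,170:385],None,fx=3.7,fy=3.7,interpolation=cv2.INTER_CUBIC))
E
```

```text
(260, 240) [ 0.5084 -0.0237  0.0227]
(278, 160) [ 0.6195 -0.04    0.0626]
(320, 152) [ 0.631  -0.0837  0.0631]
(203, 186) [0.5833 0.0424 0.0533]
(230, 240) [0.5061 0.0153 0.0234]
(255, 195) [ 0.5803 -0.0175  0.0664]
(100, 250) [4.681e-01 2.005e-01 4.000e-04]
n 3675 k 38 medz 0.0628
fence ((628.7755737304688, -38.76581573486328), (20.266643524169922, 199.60592651367188), 2.6339681148529053)
n 14468 k 18 medz 0.0228
bed ((545.7691650390625, -42.3365478515625), (135.26156616210938, 200.45538330078125), 2.689042091369629)
n 1185 k 18 medz 0.0529
stop ((584.3186645507812, 46.8800048828125), (58.2117919921875, 25.524057388305664), 2.810429573059082)
knob 225 [ 0.5841 -0.0207  0.0666] [ 0.5746 -0.0302  0.06  ] [ 0.5919 -0.0113  0.0693]
```

View pics/w1c.png

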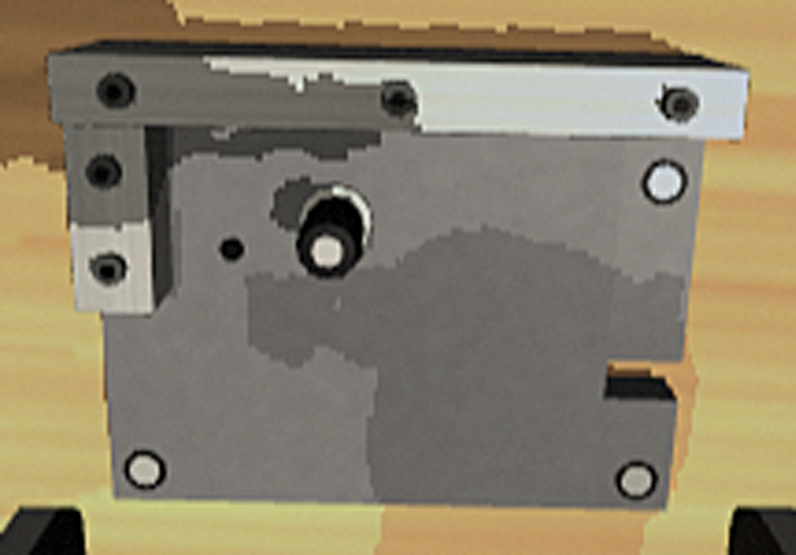

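Measured: jig yaw about 2.65°, origin (0.5588, -0.042). The knob lies within 1 mm of the predicted bore axis. I'll grip the pin high on the knob, so the open fingers clear the end stop.

```bash
cat >> h.py <<'E'
PSI=0.0464
ORG=np.array([.5587,-.0420])
def jig(x,y): return ORG+rz(PSI)@np.array([x,y])
QA=qyaw(PSI+np.pi)
E
python3 - <<'E'
from h import *
from plant import *
p=jig(25,20)if 0 else jig(.025,.020);print(p)
p=p*.6+np.array([.5838,-.0208])*.4
movep([*p,.13],QA); print(read_time(),read_joints().round(2))
print(move_l([*p,.066],speed=.1,contact_N=8))
f0=read_wrist_force()
grab(30);print("grip",read_opening(),read_time(),f0,read_wrist_force(),read_eef_pos())
f=grab_frame("wrist");pickle.dump(f,open("w2.pkl","wb"));cv2.imwrite("pics/w2.png",f["color"])
E
```

```text
[ 0.58274543 -0.02086194]
5.1167 [-0.04  0.26 -0.14  1.16  0.   -0.08]
False
grip 0.19777143470761693 6.5333 [ 0.4476674  -0.19387931  0.15403875] [-0.48191947  0.18718925  2.47254033] [ 0.58328076 -0.02076893  0.06628507]
```

View pics/w2.png

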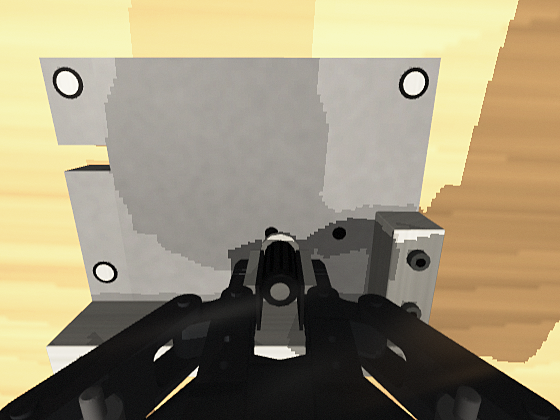

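Run:
```python
from h import *
from plant import *
p0=read_eef_pos()
move_l([p0[0],p0[1],.106],speed=.08); print("lift",read_wrist_force(),read_opening())
n=p0[:2]+jig(-.030,-.086)-jig(.025,.020)
move_l([*n,.106],speed=.15); 
f=grab_frame("wrist");pickle.dump(f,open("w3.pkl","wb"));cv2.imwrite("pics/w3.png",f["color"])
print(read_time(),n,read_eef_pos(),read_wrist_force())
```

```text
lift [ 0.01041567  0.22411294 -1.09996631] 0.19644191228172386
8.2333 [ 0.53324365 -0.12923471] [ 0.53353212 -0.12869656  0.10593695] [ 0.56889055  0.15597338 -0.63725811]
```

View pics/w3.png

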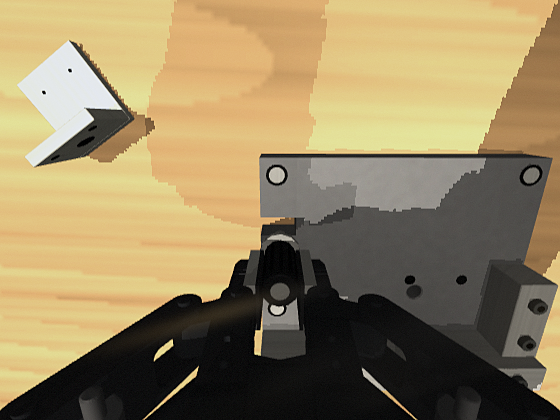

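The pin hangs from the fingers and the notch lies right below it. Its near edge is at row ~217, columns 261–296. I'll compare that with the model's prediction.

Run:
```python
from h import *
f=load("w3")
for x,y in [(-.037,-.1),(-.037,-.074),(-.023,-.074),(-.023,-.1),(-.08,-.1),(.025,.020)]: print(x,y,proj(f,[*jig(x,y),.024]).round(1))
cv2.imwrite("pics/w3c.png",cv2.resize(f["color"][140:330,230:440],None,fx=3.1,fy=3.1,interpolation=cv2.INTER_CUBIC))
```

```text
-0.037 -0.1 [[259.3 216.9]]
-0.037 -0.074 [[295.5 216.9]]
-0.023 -0.074 [[295.2 235. ]]
-0.023 -0.1 [[259.7 235. ]]
-0.08 -0.1 [[258.1 156.7]]
0.025 0.02 [[414.5 292. ]]
```

View pics/w3c.png

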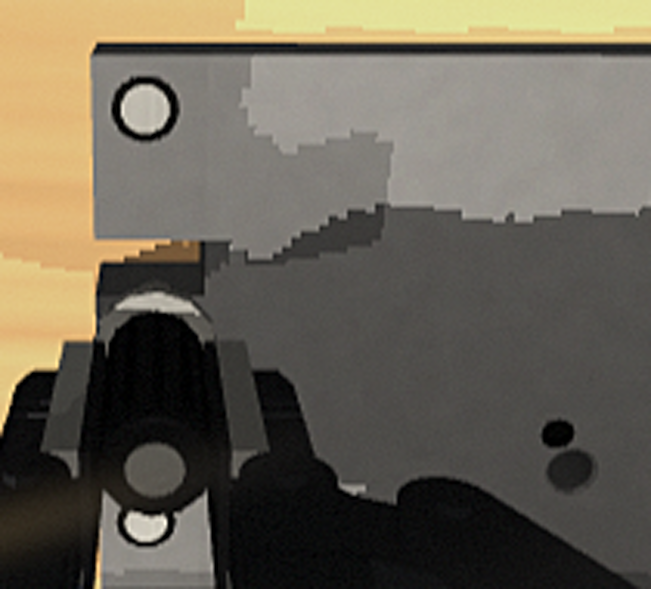

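Run:
```python
from h import *
from plant import *
f=load("w3"); k=ray(f,(280,291.3),.1077)[0]; p=read_eef_pos(); print("knob top",k,"tcp",p,"notch",jig(-.03,-.086))
t=jig(-.03,-.086)+ (p[:2]-k[:2])*.5   # half-weight of measured in-hand offset
print(t)
move_l([*t,.106],speed=.05)
print(move_l([*t,.063],speed=.03,contact_N=5)); print(read_time(),read_eef_pos(),read_wrist_force())
```

```text
knob top [ 0.53289938 -0.12866253  0.1077    ] tcp [ 0.53353212 -0.12869656  0.10593695] notch [ 0.53272126 -0.12929894]
[ 0.53303763 -0.12931596]
True
9.6833 [ 0.53289648 -0.12930587  0.06623515] [-0.0888393   0.80047873  4.74839081]
```

Run:
```python
from h import *
from plant import *
gripper_open(); p=read_eef_pos()
move_l([p[0],p[1],.15],speed=.15)
print(read_time(),read_wrist_force())
cam_t=np.array([.0759,0,-.1191]);ax=np.array([-.298,-.001,.954])
def view(xy,zp,psi,h):
    T=rot(qyaw(psi)); p=np.array([0,0,h]); c=p+T@cam_t; d=T@ax; hit=c+d*((zp-c[2])/d[2])
    return np.array([xy[0]-hit[0],xy[1]-hit[1],h])
f=grab_frame("wrist");pickle.dump(f,open("w4.pkl","wb"));cv2.imwrite("pics/w4.png",f["color"])
psi=-2.30
v=view((.475,.265),.02,psi,.22);print(v,ik(v,qyaw(psi)))
movep(v,qyaw(psi));print(read_time(),read_joints().round(2))
f=grab_frame("wrist");pickle.dump(f,open("w5.pkl","wb"));cv2.imwrite("pics/w5.png",f["color"])
```

```text
11.0667 [-0.74658188 -0.29589784 -0.01234536]
[0.45890857 0.24749227 0.22      ] [ 0.49459601  0.12072532 -0.11807626  1.33199475  0.         -0.34699665]
12.5667 [ 0.49  0.12 -0.12  1.33 -0.   -0.35]
```

View pics/w4.png

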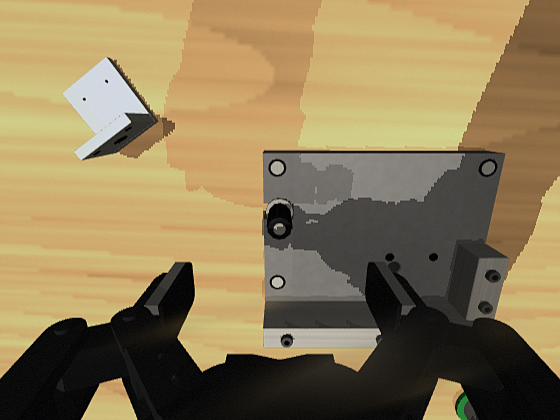

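View pics/w5.png

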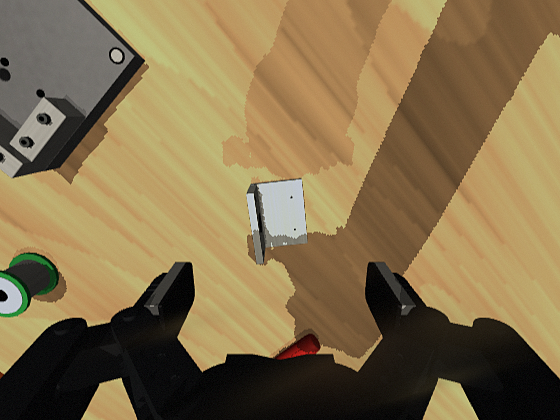

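The pin stands upright in the notch, with its knob at (279,222) in w4. The bracket shows at (275,215) in w5. Next I measure its pose from depth.

Run:
```python
from h import *
f=load("w5");W=cloud(f);Z=W[...,2]
roi=np.zeros(Z.shape,bool);roi[170:275,235:320]=1
for lo,hi in [(.044,.056),(.004,.013),(.004,.06)]:
    m=roi&(Z>lo)&(Z<hi); n,l,s,c=cv2.connectedComponentsWithStats(m.astype(np.uint8),connectivity=4)
    k=1+np.argmax(s[1:,4]); mm=l==k; print(lo,s[k],np.median(Z[mm]).round(4),rect(W[mm]),cv2.boxPoints(rect(W[mm])).round(1).tolist())
cv2.imwrite("pics/w5c.png",cv2.resize(f["color"][165:275,225:330],None,fx=5,fy=5,interpolation=cv2.INTER_CUBIC))
# pin check in w4
f=load("w4");W=cloud(f);Z=W[...,2]; m=(Z>.055)&(Z<.075); m[:190]=0;m[250:]=0;m[:,:255]=0;m[:,305:]=0
print("pin",W[m].min(0),W[m].max(0),np.median(W[m],0),jig(-.03,-.086), proj(f,[*jig(-.03,-.086),.068]))
```

```text
0.044 [246 193  18  72 574] 0.0486 ((503.2236328125, 257.50909423828125), (80.08843231201172, 8.251872062683105), 54.600101470947266) [[476.70001220703125, 227.3000030517578], [483.3999938964844, 222.5], [529.7999877929688, 287.79998779296875], [523.0999755859375, 292.5]]
0.004 [ 250  179   58   69 2862] 0.0068 ((481.6719665527344, 272.7899475097656), (80.4899673461914, 59.22841262817383), 54.926631927490234) [[434.29998779296875, 256.8999938964844], [482.79998779296875, 222.8000030517578], [529.0, 288.70001220703125], [480.6000061035156, 322.70001220703125]]
0.004 [ 246  179   62   86 3695] 0.0071 ((482.0599365234375, 272.5044860839844), (80.441650390625, 60.127235412597656), 54.600101470947266) [[434.29998779296875, 257.1000061035156], [483.29998779296875, 222.3000030517578], [529.9000244140625, 287.8999938964844], [480.8999938964844, 322.70001220703125]]
pin [ 0.52362665 -0.13839109  0.05506946] [ 0.54164726 -0.11954484  0.06877126] [ 0.53109546 -0.12921227  0.06638056] [ 0.53272126 -0.12929894] [[278.82424584 228.90792308]]
```

View pics/w5c.png

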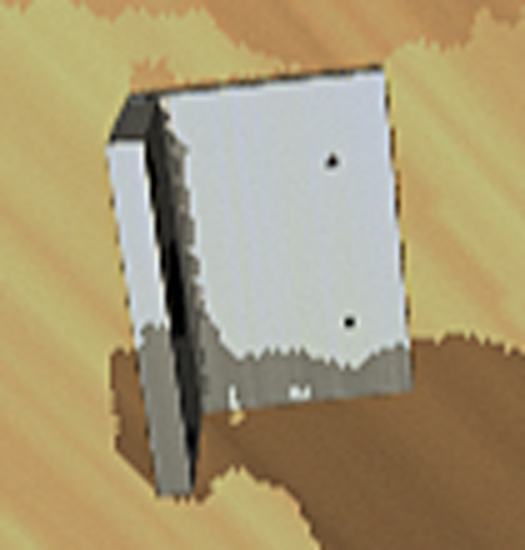

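Bracket grip point (0.5032, 0.2575), yaw -35.4°, length 80 mm, so it is the longer one. The parked pin measures upright at the notch centre.

Run:
```python
from h import *
from plant import *
g=np.array([.5032,.2575]); q=qyaw(np.radians(54.6-180))
p=[*g,.041]
movep([*g,.12],q); print(move_l(p,speed=.12,contact_N=8))
grab(60);print(read_time(),read_opening(),read_eef_pos(),read_wrist_force())
move_l([*g,.125],speed=.15)
q2=qyaw(PSI-np.pi/2); t=jig(.006,.022)
print(ik([*t,.125],q2))
movep([*t,.125],q2); print(read_time(),read_joints().round(2),read_opening(),read_wrist_force())
f=grab_frame("wrist");pickle.dump(f,open("w6.pkl","wb"));cv2.imwrite("pics/w6.png",f["color"])
```

```text
False
14.6333 0.08101513883881943 [0.50338807 0.2575356  0.04119863] [ 0.76509984 -0.32839172  2.20668144]
[-0.03501552  0.22824644 -0.19881786  1.14373202  0.         -1.65221185]
16.4417 [-0.03  0.23 -0.2   1.14  0.   -1.65] 0.08098911803245713 [-0.81466045 -0.89966323 -1.39146957]
```

View pics/w6.png

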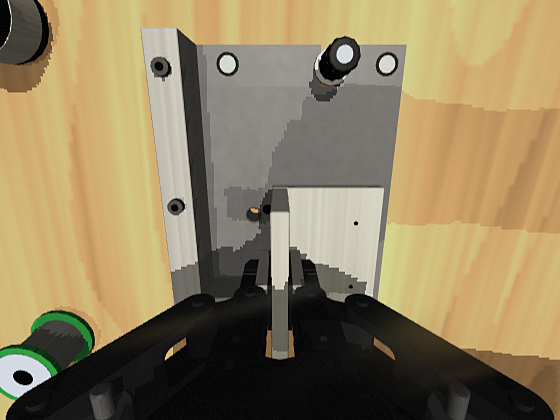

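The bracket is held level and parallel to the jig, with the flange towards the fence. Lowering it, then sliding it to the stop.

Run:
```python
from h import *
from plant import *
def rep(n):
    p=read_eef_pos(); j=rz(PSI).T@(p[:2]-ORG); F=read_wrist_force(); fj=rz(PSI).T@F[:2]; print(n,round(read_time(),2),"jig",(j*1000).round(2),"z",round(p[2]*1000,2),"F",fj.round(1),round(F[2],1))
t=jig(.006,.022)
print(move_l([*t,.078],speed=.15)); print(move_l([*t,.062],speed=.03,contact_N=4)); rep("down")
z=read_eef_pos()[2]
print(move_l([*jig(.006,.041),z],speed=.03,contact_N=8)); rep("stop")
f=grab_frame("wrist");pickle.dump(f,open("w7.pkl","wb"));cv2.imwrite("pics/w7.png",f["color"])
```

```text
False
True
down 17.43 jig [ 6.43 21.95] z 65.18 F [-0.2 -0.7] 4.0
True
stop 17.93 jig [ 6.16 35.34] z 65.25 F [-0.2 -2.2] 3.4
```

View pics/w7.png

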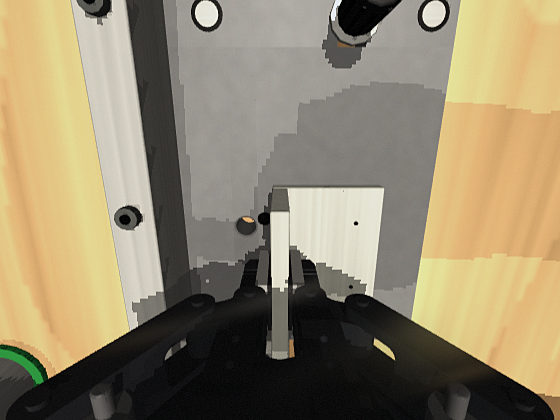

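```bash
cat >> h.py <<'E'
def jst(r):
    p=r.read_eef_pos(); j=rz(PSI).T@(p[:2]-ORG); F=r.read_wrist_force(); fj=rz(PSI).T@F[:2]
    return np.r_[j,p[2]],np.r_[fj,F[2]]
E
python3 - <<'E'
from h import *
import plant
from plant import *
def rep(n):
    p,F=jst(plant); print(n,round(read_time(),2),"jig",(p*1000).round(2),"F",F.round(1))
z=read_eef_pos()[2]
move_l([*jig(-.0015,.0352),z],speed=.03); rep("back")
gripper_open(); rep("open")
move_l([*jig(-.0015,.0352),.135],speed=.15)
movep([*jig(-.0255,.035),.13],QA); grab(30); rep("closed"); print(read_opening(),read_joints().round(2))
f=grab_frame("wrist");pickle.dump(f,open("w8.pkl","wb"));cv2.imwrite("pics/w8.png",f["color"])
E
```

```text
back 18.38 jig [-1.87 35.4  65.2 ] F [-0.2 -0.7  3.2]
open 19.12 jig [-1.5  35.19 65.18] F [ 0.1  0.9 -0. ]
closed 21.89 jig [-25.51  35.02 129.99] F [0.8 0.6 0. ]
-0.00017482560556087698 [-0.02  0.17 -0.26  1.14  0.   -0.06]
```

View pics/w8.png

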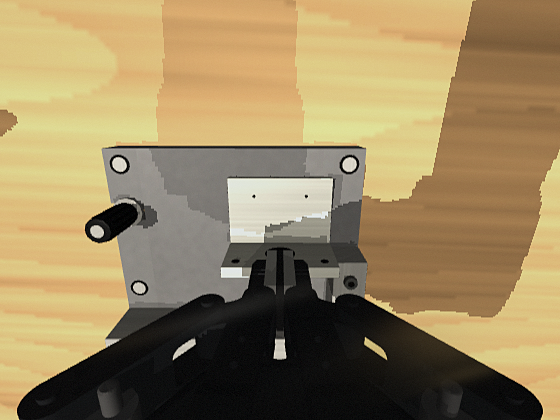

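The bracket stands square on the bed at the stop, and the closed fingers are above its inner side. Descending and pushing it to the fence.

Run:
```python
from h import *
import plant
from plant import *
def rep(n):
    p,F=jst(plant); print(n,round(read_time(),2),"jig",(p*1000).round(2),"F",F.round(1))
rep("pre")
print(move_l([*jig(-.0255,.035),.070],speed=.15,contact_N=8))
print(move_l([*jig(-.0255,.035),.050],speed=.03,contact_N=4)); rep("floor")
z=read_eef_pos()[2]+.002
move_l([*jig(-.0255,.035),z],speed=.03)
print(move_l([*jig(.028,.035),z],speed=.06,contact_N=5)); rep("a")
print(move_l([*jig(.050,.035),z],speed=.03,contact_N=6)); rep("fence")
f=grab_frame("wrist");pickle.dump(f,open("w9.pkl","wb"));cv2.imwrite("pics/w9.png",f["color"])
```

```text
pre 21.94 jig [-25.52  35.   129.98] F [-0.4  0.3 -0. ]
False
True
floor 23.04 jig [-25.48  34.99  54.06] F [-1.1  0.1  6.4]
True
a 24.01 jig [19.7  34.52 55.41] F [-0.6 -0.3 -0.4]
True
fence 24.78 jig [40.77 34.93 54.98] F [-0.5  1.2  0.5]
```

View pics/w9.png

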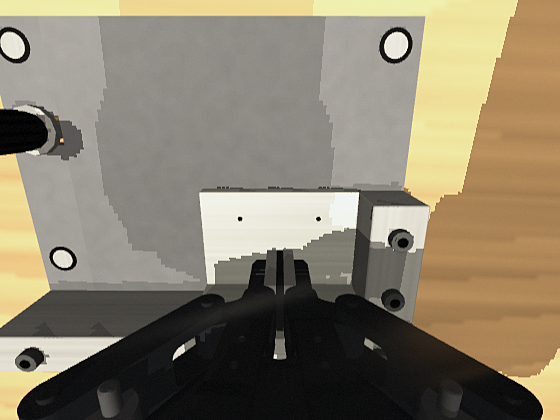

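Contact at jig x = 40.8, where 41 was expected. Now a small-step force loop: a light corner push, a drag towards the stop, then 15/15 N.

```bash
cat >> h.py <<'E'
def Favg(r,n=6):
    a=[]
    for _ in range(n): r.sleep(.02); a.append(jst(r)[1])
    return np.mean(a,0)
E
python3 - <<'E'
from h import *
import plant
from plant import *
p,_=jst(plant); c=p.copy(); c[1]=.035
def go(): 
    move_l([*jig(c[0],c[1]),c[2]],speed=.02)
print("F0",Favg(plant).round(2))
for i in range(14):
    F=Favg(plant); p,_=jst(plant)
    print(round(read_time(),2),"cmd",(c*1000).round(2),"pos",(p*1000).round(2),"F",F.round(1))
    ex=-F[0]; ez=F[2]
    if ex>5 and ez>5: break
    if ex<=5: c[0]+=.0004
    if ez<=5: c[2]-=.0004
    go()
np.save("c.npy",c)
E
```

```text
F0 [-0.71 -0.    1.02]
25.03 cmd [40.65 35.   54.8 ] pos [40.22 34.92 54.69] F [-0.8  0.1  0.8]
25.38 cmd [41.05 35.   54.4 ] pos [40.83 34.97 54.62] F [-3.6  0.3  4.5]
25.73 cmd [41.45 35.   54.  ] pos [40.85 34.94 54.55] F [-5.9 -0.1  8.6]
```

Run:
```python
from h import *
import plant
from plant import *
c=np.load("c.npy")
for i in range(8):
    c[1]+=.0004; move_l([*jig(c[0],c[1]),c[2]],speed=.02)
    F=Favg(plant); p,_=jst(plant)
    print(round(read_time(),2),"cmd",(c*1000).round(2),"pos",(p*1000).round(2),"F",F.round(1))
    if F[1]<-6: break
np.save("c.npy",c)
f=grab_frame("wrist");pickle.dump(f,open("w10.pkl","wb"));cv2.imwrite("pics/w10.png",cv2.resize(f["color"][180:330,190:440],None,fx=3.2,fy=3.2,interpolation=cv2.INTER_CUBIC))
```

```text
26.08 cmd [41.45 35.4  54.  ] pos [40.87 35.01 54.58] F [-6.  -1.3  8.5]
26.43 cmd [41.45 35.8  54.  ] pos [40.95 35.14 54.56] F [-6.  -2.4  8.2]
26.78 cmd [41.45 36.2  54.  ] pos [41.06 35.28 54.55] F [-4.9 -3.4  8. ]
27.13 cmd [41.45 36.6  54.  ] pos [41.09 35.33 54.58] F [-5.1 -4.5  7.7]
27.48 cmd [41.45 37.   54.  ] pos [41.11 35.62 54.58] F [-5.4 -4.9  7.6]
27.83 cmd [41.45 37.4  54.  ] pos [41.12 36.08 54.59] F [-4.9 -5.1  7.7]
28.18 cmd [41.45 37.8  54.  ] pos [41.11 36.5  54.56] F [-5.5 -5.   7.5]
28.53 cmd [41.45 38.2  54.  ] pos [41.1  36.88 54.55] F [-5.9 -5.1  7.7]
```

View pics/w10.png

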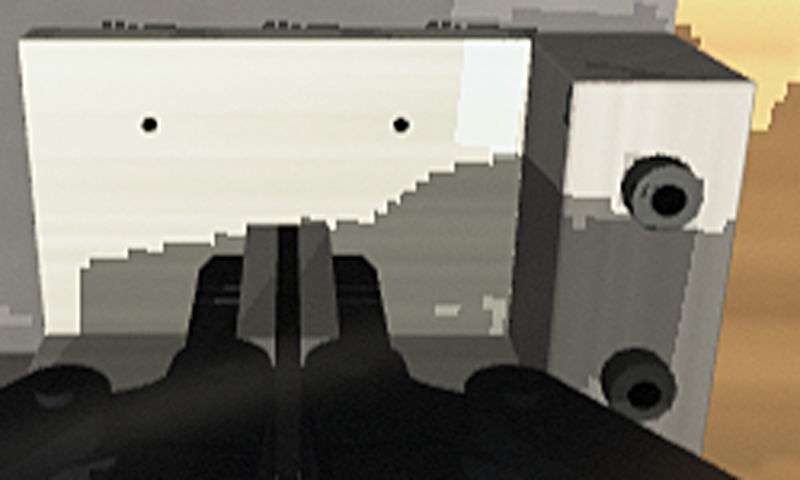

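Run:
```python
from h import *
for n in ["w9","w10"]:
    f=load(n); print(n,[proj(f,[*jig(x,y),z]).round(1).tolist() for x,y,z in [(0,.075,.032),(0,-.005,.032),(0,.075,.054),(.02,.075,.032),(.02,-.005,.032)]])
    cv2.imwrite(f"pics/{n}e.png",cv2.resize(f["color"][175:245,325:445],None,fx=6.5,fy=6.5,interpolation=cv2.INTER_NEAREST))
    g=f["color"][...,1].astype(int)
    for r in (196,204,214,222): print(r,"L",g[r,194:212].tolist(),"R",g[r,346:380].tolist())
```

```text
w9 [[[360.2, 192.5]], [[198.9, 192.5]], [[373.7, 204.8]], [[357.1, 230.2]], [[201.9, 230.2]]]
196 L [133, 132, 133, 131, 126, 200, 252, 243, 240, 241, 241, 242, 241, 241, 240, 241, 241, 241] R [244, 244, 244, 243, 244, 243, 244, 244, 244, 244, 245, 253, 255, 43, 72, 78, 80, 79, 72, 72, 72, 71, 75, 71, 73, 75, 69, 72, 73, 70, 74, 73, 74, 75]
204 L [133, 136, 133, 130, 126, 121, 244, 249, 243, 242, 242, 242, 242, 242, 242, 242, 242, 242] R [244, 244, 244, 244, 244, 243, 244, 244, 244, 244, 249, 255, 127, 62, 74, 75, 74, 76, 76, 78, 78, 75, 77, 79, 77, 86, 84, 75, 72, 62, 66, 61, 63, 61]
214 L [129, 130, 129, 132, 132, 125, 123, 237, 246, 240, 239, 239, 238, 238, 239, 239, 238, 238] R [244, 244, 243, 244, 244, 244, 243, 244, 244, 250, 243, 147, 58, 69, 77, 74, 76, 79, 77, 77, 76, 78, 76, 78, 79, 32, 137, 199, 222, 229, 227, 228, 227, 228]
222 L [135, 135, 137, 133, 138, 136, 129, 122, 248, 240, 238, 237, 237, 237, 237, 238, 237, 238] R [244, 244, 244, 244, 244, 243, 244, 245, 248, 238, 210, 52, 71, 75, 71, 76, 76, 77, 79, 74, 76, 78, 74, 77, 72, 102, 198, 220, 228, 227, 229, 228, 229, 2
[... 403 characters left out ...]
41, 241, 242, 242, 241, 241, 241, 241] R [243, 244, 244, 244, 243, 244, 245, 250, 244, 86, 66, 73, 73, 76, 77, 80, 77, 75, 78, 76, 77, 83, 83, 75, 66, 66, 67, 65, 65, 64, 64, 67, 64, 65]
214 L [130, 128, 123, 159, 249, 242, 240, 239, 238, 238, 239, 238, 238, 238, 238, 238, 238, 238] R [243, 243, 243, 243, 244, 245, 241, 243, 142, 59, 70, 74, 75, 78, 77, 79, 76, 77, 79, 77, 80, 34, 155, 193, 231, 225, 228, 227, 228, 229, 228, 230, 230, 230]
222 L [133, 133, 133, 128, 195, 249, 239, 237, 237, 237, 236, 237, 236, 237, 236, 236, 236, 235] R [244, 243, 244, 244, 245, 238, 239, 208, 52, 69, 74, 75, 78, 75, 79, 75, 75, 75, 74, 76, 72, 113, 201, 221, 229, 226, 227, 227, 229, 229, 229, 231, 229, 228]
```

View pics/w10e.png

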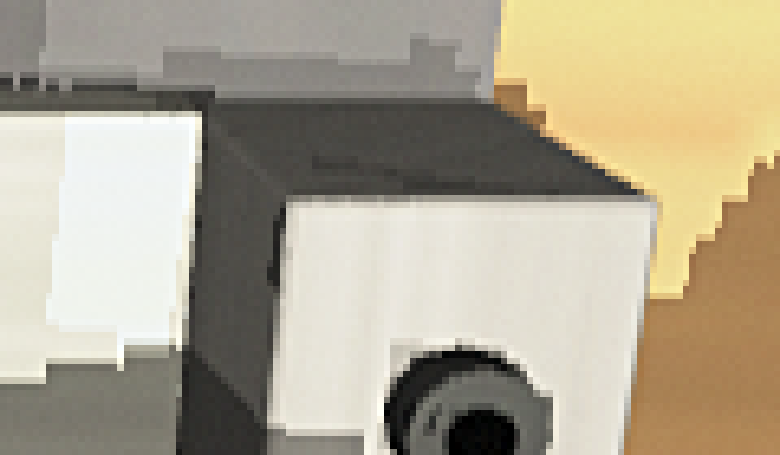

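View pics/w9e.png

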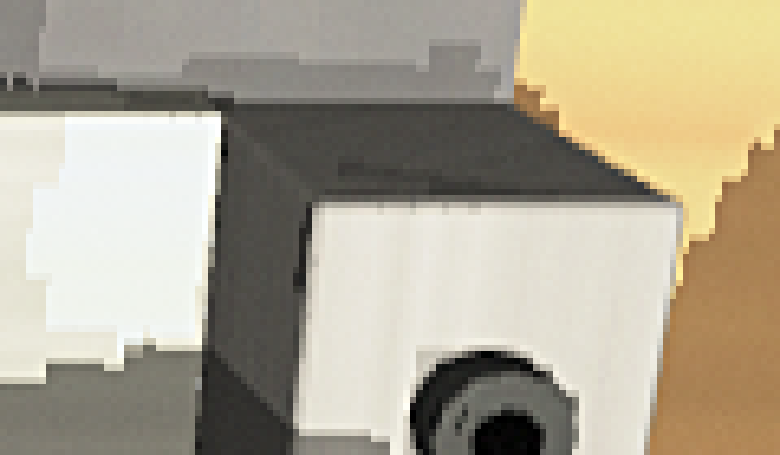

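Between the two pictures the bracket did not move against the stop while the fingers slid 1.9 mm. That leaves open whether the stop held it or the fingers simply slipped. To settle it, I'll push its free end face directly towards the stop, then go back to the corner.

Run:
```python
from h import *
import plant
from plant import *
def rep(n):
    p,F=jst(plant); print(n,round(read_time(),2),"jig",(p*1000).round(2),"F",F.round(1))
move_l([*jig(.0395,.036),.058],speed=.05); 
move_l([*jig(.038,.036),.090],speed=.15)
move_l([*jig(.035,-.0255),.090],speed=.15)
print(move_l([*jig(.035,-.0255),.050],speed=.1,contact_N=8)); rep("at end")
print(move_l([*jig(.035,-.012),.050],speed=.03,contact_N=5)); rep("touch")
c=jst(plant)[0]
for i in range(8):
    F=Favg(plant); p,_=jst(plant); print((c*1000).round(2),(p*1000).round(2),F.round(1))
    if F[1]<-10: break
    c[1]+=.0006; move_l([*jig(c[0],c[1]),.050],speed=.02)
f=grab_frame("wrist");pickle.dump(f,open("w11.pkl","wb"));cv2.imwrite("pics/w11.png",f["color"])
print(read_time())
```

```text
False
at end 30.31 jig [ 34.98 -25.04  49.95] F [-0.4 -1.   0.3]
False
touch 30.91 jig [ 35.03 -11.79  50.09] F [-0.5  0.2  0.2]
[ 35.03 -11.79  50.09] [ 34.94 -11.97  49.96] [-0.  -0.4 -0. ]
[ 35.03 -11.19  50.09] [ 34.99 -11.42  49.95] [-0.2 -1.2 -0.3]
[ 35.03 -10.59  50.09] [ 34.98 -11.25  49.97] [-0.2 -5.1 -1.1]
[35.03 -9.99 50.09] [ 35.01 -11.19  49.97] [-0.  -7.5 -1.2]
[35.03 -9.39 50.09] [ 34.98 -11.1   49.98] [-0.1 -9.1 -0.9]
[35.03 -8.79 50.09] [ 34.99 -11.03  50.01] [ -0.2 -11.   -1.6]
32.8083
```

View pics/w11.png

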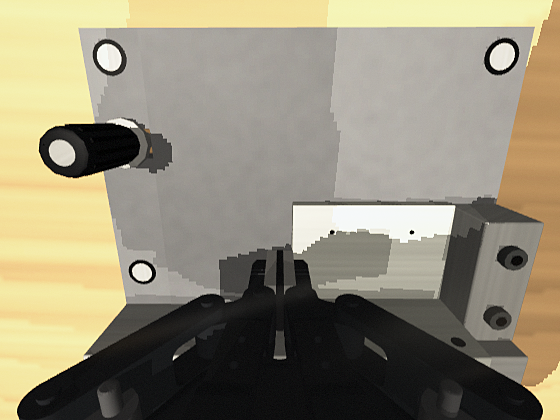

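The end push reached 11 N with under 0.3 mm of travel, so the bracket is hard on the stop. Now back to the corner for the final diagonal push.

Run:
```python
from h import *
import plant
from plant import *
move_l([*jig(.035,-.0145),.050],speed=.05)
move_l([*jig(.035,-.020),.090],speed=.15)
move_l([*jig(.0365,.035),.090],speed=.15)
move_l([*jig(.0365,.035),.0560],speed=.1,contact_N=8)
print(read_time(),"F free",Favg(plant).round(2))
c=np.array([.0405,.035,.0546]); move_l([*jig(c[0],c[1]),c[2]],speed=.03)
T=np.array([15.,15.]); k=9000.
for i in range(22):
    F=Favg(plant); p,_=jst(plant)
    print(round(read_time(),2),"cmd",(c*1000).round(2),"pos",(p*1000).round(2),"F",F.round(1))
    e=np.array([15+F[0],15-F[2]])
    if np.all(np.abs(e)<.6): break
    s=np.clip(.6*e/k,-.0005,.0005)
    c[0]+=s[0]; c[2]-=s[1]
    if i in(2,4,6): c[1]+=.0003
    move_l([*jig(c[0],c[1]),c[2]],speed=.02)
np.save("c.npy",c)
f=grab_frame("wrist");pickle.dump(f,open("w12.pkl","wb"));cv2.imwrite("pics/w12.png",f["color"])
f=grab_frame("top");pickle.dump(f,open("t12.pkl","wb"));cv2.imwrite("pics/t12.png",cv2.resize(f["color"][130:310,120:430],None,fx=2.5,fy=2.5,interpolation=cv2.INTER_CUBIC))
```

```text
34.4167 F free [-0.67 -0.15  4.97]
34.94 cmd [40.5 35.  54.6] pos [40.67 34.65 54.53] F [-0.5 -1.2  2.2]
35.29 cmd [41.  35.  54.1] pos [40.86 34.79 54.39] F [-2.6 -1.8  5.3]
35.64 cmd [41.5 35.  53.6] pos [40.9  34.76 54.36] F [-5.4 -1.9  9.8]
35.99 cmd [42.   35.3  53.26] pos [40.92 34.79 54.35] F [-7.7 -2.7 13.4]
36.34 cmd [42.49 35.3  53.15] pos [40.95 34.81 54.31] F [-10.   -2.7  14.7]
36.69 cmd [42.82 35.6  53.13] pos [40.96 34.78 54.34] F [-11.3  -4.   16. ]
37.04 cmd [43.07 35.6  53.19] pos [40.96 34.83 54.34] F [-12.4  -4.1  15.5]
37.39 cmd [43.24 35.9  53.22] pos [40.97 34.84 54.32] F [-12.6  -4.7  15.8]
37.74 cmd [43.41 35.9  53.28] pos [40.99 34.85 54.35] F [-13.   -5.   16.1]
38.09 cmd [43.54 35.9  53.35] pos [40.97 34.85 54.34] F [-13.4  -5.1  15.7]
38.44 cmd [43.65 35.9  53.4 ] pos [41.01 34.82 54.35] F [-13.7  -4.7  15.9]
38.79 cmd [43.73 35.9  53.46] pos [41.01 34.81 54.37] F [-13.6  -4.6  15.8]
39.14 cmd [43.83 35.9  53.51] pos [40.99 34.86 54.33] F [-14.3  -4.3  15.5]
39.49 cmd [43.88 35.9  53.54] pos [41.03 34.85 54.35] F [-13.9  -4.6  15.6]
39.84 cmd [43.95 35.9  53.59] pos [41.   34.85 54.36] F [-13.9  -4.9  15.7]
40.19 cmd [44.02 35.9  53.63] pos [40.98 34.83 54.33] F [-14.3  -4.4  15.6]
40.54 cmd [44.07 35.9  53.67] pos [41.   34.84 54.37] F [-15.   -4.7  15.3]
```

View pics/w12.png

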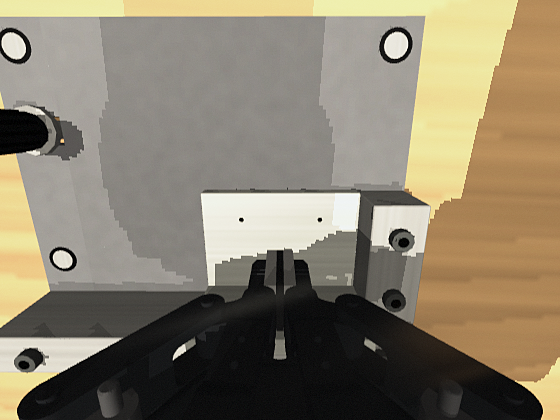

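View pics/t12.png

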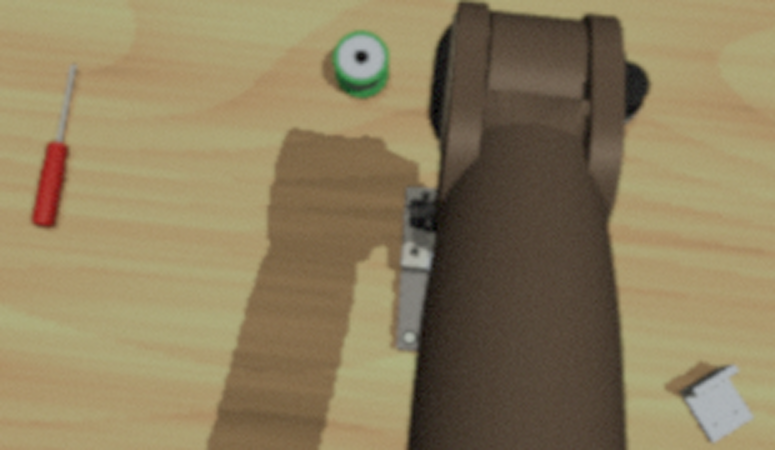

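Run:
```python
from h import *
import plant
from plant import *
c=np.load("c.npy"); c[1]-=.0004; move_l([*jig(c[0],c[1]),c[2]],speed=.02)
for _ in range(3):
    sleep(.3);F=Favg(plant);print(round(read_time(),2),(jst(plant)[0]*1000).round(2),F.round(1))
f=grab_frame("scene");cv2.imwrite("pics/s12.png",cv2.resize(f["color"][140:310,140:440],None,fx=2.6,fy=2.6,interpolation=cv2.INTER_CUBIC))
```

```text
41.29 [41.02 34.82 54.35] [-14.6  -3.2  15.5]
41.69 [40.99 34.8  54.36] [-14.3  -3.4  15.6]
42.09 [40.99 34.82 54.34] [-14.5  -3.5  15.8]
```

View pics/s12.png

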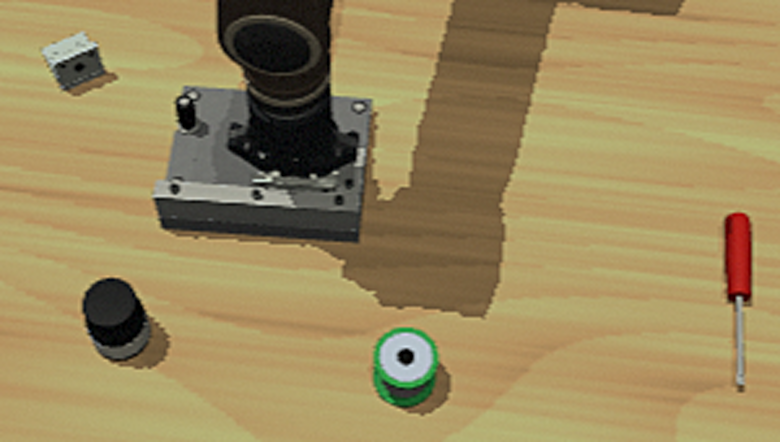

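The bystanders are where they were, the pin is upright in the notch at (186,112), and the forces are steady. Handing in.

Run:
```python
from plant import *
finish_job(); print(read_time(),read_wrist_force())
```

```text
the job is handed in; nothing more can be done
the job is handed in; nothing more can be done
```

The job is done and handed in at about 42 s, with the arm still holding the bracket in its inner corner.

- **Pin:** I drew it out of the bore and parked it upright in the notch. The shoulder met the bed at the pick-up height, and depth put the knob within about 1 mm of the notch centre.
- **Bracket:** I laid it on the bed with its upright flange towards the fence. It went to the end stop first, then against the fence.
- **End stop check:** A direct 11 N push on the bracket's free end moved it less than 0.3 mm, so it is hard on the stop. An earlier check, dragging it with the fingertips, proved nothing because they slipped. That is why I added the direct push.
- **Final hold:** It was steady over the last second at about 14.5 N against the fence and 15.6 N down. A leftover push of about 3.4 N towards the end stop remains, which I left on.
- **Square to fence:** I judged this from where the fingers stopped (41.0 mm, as predicted) and from the pictures. I did not measure the gap separately.
- **Other things on the bench:** In the last scene picture the short bracket, spool, jar and screwdriver look unmoved.

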